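# Hang the tool caddy on the drop-keeper hook

### The arm

A 7-joint arm with a two-finger parallel gripper is mounted at the origin on the work surface. World frame = base frame: x ahead of the robot, y to its left, z up, the work surface at z = 0. Lengths are in m, angles in rad, forces in N, time in s.
With the tool pointing down it reaches from about 0.4 to 0.85 m from the base axis. Payload 10.4 kg.
Tool frame: the origin (TCP) lies on the centre line of the jaws, within the pads' length; the fingertips stand r.tip_extent ahead of it and the grasp point (between the pads) lies 3 mm ahead of it (r.tip_extent is the distance from the TCP to the fingertips, in m); z points along the fingers, y is the direction in which the jaws open and shut (so a half turn about z gives the same grasp; the last joint's range is limited). The gripper opens to 87 mm and grips with 3 to 60 N. Pads are 19 mm wide; open, the fingers measure 117 mm over their backs; the gripper's body (75 mm by 190 mm) begins 51 mm behind the grasp point.
Start: joints at [-1.209, 0.332, -0.065, 1.46, 0.022, 1.35, -0.088], TCP at [0.235, 0.579, 0.245] pointing down, gripper open.
Joint ranges: [-2.6, 2.6], [-0.5, 2.12], [-1.47, 1.34], [0.16, 2.42], [-1.27, 4.41], [0.06, 2.06], [-2.6, 2.6]. Speed limits (rad/s): [2.22, 2.22, 2.79, 2.79, 3.14, 3.14, 3.14].

### API

Orientations are given as a unit quaternion [x, y, z, w].
In Python, from bench import r gives the robot as it stands. The module is installed in compiled form; this text tells all that it offers.
- The arm moves only by the shell command python3 -m jog 'ROWS' [FORCE]. ROWS is JSON, a list of rows, each a list of 5 numbers: the shift along the tool's x, y, z in cm, then the turn about the tool's z in rad, then the closure, from 0 (fully open) to 1 (shut). A call has exactly 10 rows; each row shifts and turns the pose as measured when the row begins, along the tool's axes as they then stand; what a row does not reach is not made up. A row lasts 1/10 s, in which the tool goes at most 50 mm and 8.59 degrees, less where a joint would pass 70% of its speed; a pose out of reach is approached as far as the arm can. A call with a gripper value outside its range is refused whole. The fingers move at their own pace and stop on an object; FORCE is the grip in N (left out, the last holds). Time passes only in rows, so rows that do not move let the fingers close, or fill a call up. It gives the time, the measured TCP pose, the force and the opening at its end, in the units of the state.
- r.read_state(): the state, without advancing time (a new reading comes with each control period).
- r.camera(name): name is "scene" or "top" or "wrist"; returns a dict with "pixels" (480x640x3 uint8, red, green, blue), "fx", "fy", "cx", "cy" (pixels), "camera_from_world" (4x4, takes a point from world to camera coordinates). Camera axes: x right, y up, looking along -z (the intrinsics and any distortion apply to the point x, -y, -z); pixel columns grow to the right and rows downward; lengths in m; the calibration is good to about 2 mm. A picture is of the moment at which its call begins. There is no depth.
- r.close_job(): hands the job in, once; it reports no verdict.
The state is a dict: "time": time; "joint_positions": joint angles; "joint_vel": joint speeds; "joint_torque": joint torques, N m; "ee_pos": TCP position; "eef_rot": TCP orientation; "ft_force": force on the tool from outside, world axes, zero at the start; "torque": the same for the moment, N m; "width": finger opening in m.
Only numpy, scipy, OpenCV 4.12 (cv2) and the standard library are available. Lean on these libraries where they do the work, as an engineer would, in place of code of your own. Each camera call takes 0.05 s, during which the arm holds its last target. There are 200 camera calls.

### The job

Hang the tool caddy on the rack hook that has the drop keeper: thread its eye over that peg and push it gently back until the eye has lifted the keeper and the keeper has dropped in front of it. While still holding the caddy, give it a gentle tug of about 5 N back towards the free end of the peg to prove that the keeper holds, then let go and leave it hanging upright. Keep the caddy upright all the way, do not force the hook or the keeper (never press or pull on them with more than about 12 N), and leave the other things on the bench alone.

Things in the scene. Friction and masses are not known exactly. Their poses are not given: they have to be found in the camera images.
- caddy: Loose open grey steel tool caddy, 110 (x) x 76 (y) x 60 mm high, 0.25 to 0.45 kg. Origin: centre of its underside; z up; its BACK is at +x (outer face x = 55 mm). In the middle of the back a 4 mm thick lug, 30 mm wide, rises to z = 104 mm with the eye in it. A wooden bar handle along x stands on two flat uprights (x = -50 and -2 mm). Its tools stay below z = 82 mm.
- eye (a point): Centre of the caddy's hanging eye, a 12 mm round hole along the caddy's x axis in the 4 mm lug; at caddy (53, 0, 90) mm. 8.5 mm of lug stands above the hole. Axes as the caddy's. When it hangs on the peg its centre is 2 mm below the peg's axis.
- grip (a point): Middle of the caddy's wooden bar handle, at caddy (-26, 0, 121) mm. The bar is 52 mm long along caddy x, 12 mm wide along y (grip it across this) and 18 mm high, its top 9 mm above this point; below it there is 50 mm of free space.
- rack: Plywood tool rack fixed to the bench: foot 170 x 320 x 15 mm; upright panel 320 mm wide, top at 190 mm. Origin: underside of the foot below the panel's front face; the hooks stick out along its -x; y runs along the panel. A batten stands 28 mm out of the panel at 50 to 85 mm height; the back of a hung caddy leans on it.
- keeper_hook: The hook with the drop keeper, one of two on the panel (either place). Origin on the peg's axis at the panel face, 150 mm above the bench; z up; the level 8 mm peg points along -x to a rounded tip at x = -75 mm. A 22 mm collar that carries the keeper is clamped on the peg; its front face, the shoulder, is somewhere between x = -29 and -41 mm, different each time: find it by feel.
- peg_tip (a point): Tip of the keeper hook's peg, on its axis at hook x = -75 mm.
- keeper (a joint): Dark steel keeper on the collar, 0 = down, opens to 1 rad, falls by its weight (70 g). Closed, measured out from the shoulder: nose 16 mm wide, rear face at 7.5 mm, bottom 5.5 mm above the peg's axis, front sloping up to 17 mm above it at 27 mm out. The pushed lug lifts it to 0.3 rad (push up to 5 N); it drops with the lug under 2 mm from the shoulder, leaving 3.5 mm play; pulls don't open it.
- plain_hook: The other hook on the rack: same peg, a bare collar with its face at x = -29 mm, no keeper; not to be used. Origin and axes as the keeper hook's.
- solder_reel: Bystander: a metal solder reel, 58 mm across, 42 mm high, standing on the bench. Origin: centre of the underside.
- paper_cup: Bystander: a white cup, 72 mm across the rim, 85 mm high. Origin: centre of the underside.
- parts_box: Bystander: a small cardboard parts box, 62 x 44 x 34 mm. Origin: centre of the underside.
Things that resemble listed ones, but are neither listed nor needed, are in the scene too. Several things look just like the caddy: the one meant starts nearest to the robot's base.

How it is judged:
By the outcome, as a careful person would: the job done as asked, in the order asked, and still so for the second after the job is handed in, with the robot touching nothing.
It also fails if it takes over 54 s, if anything falls off the work surface, if the arm or the gripper's body presses on something with over 40 N, if the wrist force passes 120 N, or if a joint passes its speed limit or range.

## Working session

There is one attempt and no reset: what is moved stays moved. The work goes in short steps, Python scripts to look and compute and a shell command to move; the robot and the scene stay as the last step left them, time stands still between calls to the robot, and variables do not carry over. Pictures are saved under pics/ and viewed, about 8 in all and at most 12, crops included, and the job is handed in when it is done.

```bash
mkdir -p pics
cat > h.py <<'E'
import numpy as np, cv2
from bench import r
def snap(n,f):
    c=r.camera(n); cv2.imwrite(f,c["pixels"][:,:,::-1]); np.savez(f[:-4]+'.npz',**{k:v for k,v in c.items()}); return c
def proj(c,p):
    M=np.array(c["camera_from_world"]); q=M[:3,:3]@np.array(p)+M[:3,3]
    return float(c["fx"])*q[0]/-q[2]+float(c["cx"]), float(c["fy"])*-q[1]/-q[2]+float(c["cy"])
def ray(c,u,v):
    M=np.array(c["camera_from_world"]); d=np.array([(u-float(c["cx"]))/float(c["fx"]),-(v-float(c["cy"]))/float(c["fy"]),-1])
    R=M[:3,:3]; return -R.T@M[:3,3], R.T@d
def onz(c,u,v,z):
    o,d=ray(c,u,v); return o+d*(z-o[2])/d[2]
def load(f): return dict(np.load(f))
E
python3 - <<'E'
from h import *
for n in("scene","top"):
    c=snap(n,f"pics/{n}0.png"); print(n,[k for k in c if k!='pixels'],c['fx'],c['cx'],c['cy'],ray(c,320,240))
s=r.read_state();print(s,r.tip_extent)
E
```

```text
scene ['fx', 'fy', 'cx', 'cy', 'camera_from_world'] 493.6175307938978 330.1987048350678 247.0144294621044 (array([ 0.99640739, -0.39374234,  0.84873884]), array([-0.46500163,  0.33518189, -0.81978985]))
top ['fx', 'fy', 'cx', 'cy', 'camera_from_world'] 441.5499494153943 321.7040844835633 238.55138218404653 (array([ 0.40201826, -0.0758169 ,  1.1161946 ]), array([ 0.22307906, -0.00193359, -0.9748116 ]))
{'time': 0.1, 'joint_positions': array([-1.20862751,  0.33282844, -0.06472402,  1.46083176,  0.02160033,
        1.34992249, -0.08846853]), 'joint_vel': array([-0.00134555, -0.0014418 ,  0.00192254, -0.00150587, -0.00103152,
       -0.00112775, -0.00167229]), 'joint_torque': array([ 1.90724357e-03, -6.24544144e+01,  2.49236869e-02, -3.90717459e+01,
       -6.13572984e-02,  3.65032721e-02,  7.85493194e-05]), 'ee_pos': array([0.23446077, 0.57901435, 0.24383341]), 'eef_rot': array([ 1.91164021e-01,  9.81557894e-01, -6.39641227e-04, -9.88216667e-05]), 'ft_force': array([-0.0728399 , -0.14998217,  0.80930988]), 'torque': array([ 0.03298512, -0.0177832 , -0.0149897 ]), 'width': 0.08715112514959959} 0.022
```

View pics/scene0.png

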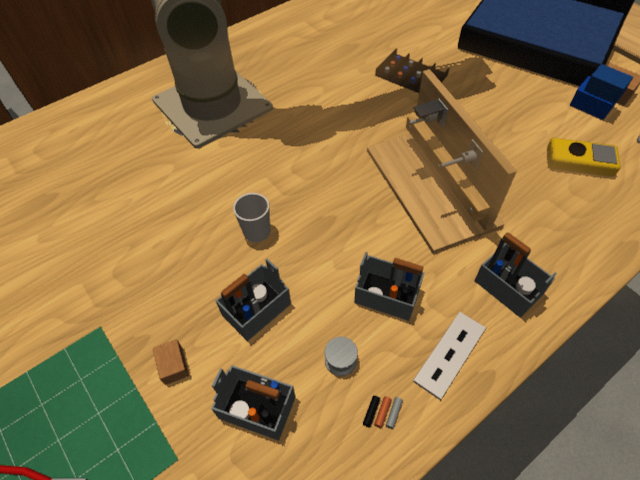

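View pics/top0.png

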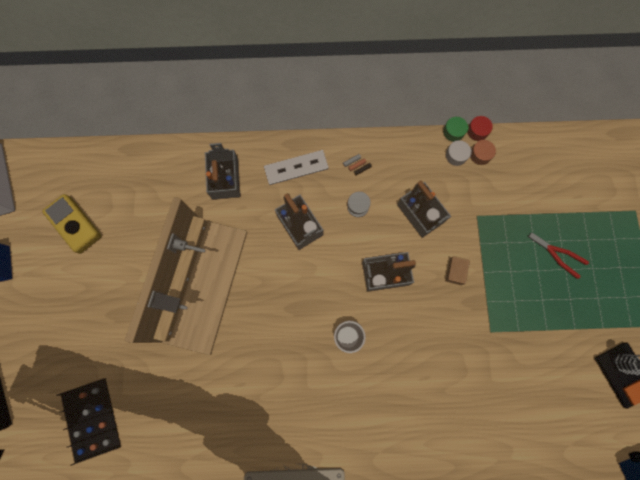

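Run:
```python
from h import *
t=load('pics/top0.npz')
for n,u,v,z in [("cadA",387,270,.03),("cadB",300,222,.03),("cadC",424,210,.03),("cadD",222,175,.03),("footR1",246,231,.015),("footR2",211,353,.015),("panT1",181,202,.19),("panT2",130,340,.19),("panT1r",192,210,.19),("keep",180,306,.15),("cup",349,336,.085),("box",458,270,.03)]:
    p=onz(t,u,v,z);print(n,p.round(3),np.hypot(*p[:2]).round(3))
im=t['pixels'][:,:,::-1]
a=cv2.resize(im[180:370,110:260],None,fx=3,fy=3,interpolation=3)
b=cv2.resize(im[200:300,350:430],None,fx=4,fy=4,interpolation=3)
s=load('pics/scene0.npz')['pixels'][:,:,::-1]
d=np.zeros((570,800,3),np.uint8); d[:570,:450]=a; d[:400,450:770]=b
cv2.imwrite('pics/c1.png',d)
e=np.zeros((600,800,3),np.uint8); e[:600,:480]=cv2.resize(s[60:260,360:520],None,fx=3,fy=3,interpolation=3)
e[:400,480:800]=cv2.resize(s[250:350,210:290],None,fx=4,fy=4,interpolation=3); cv2.imwrite('pics/c2.png',e)
```

```text
cadA [ 0.569 -0.242  0.03 ] 0.618
cadB [ 0.699 -0.029  0.03 ] 0.7
cadC [ 0.721 -0.347  0.03 ] 0.8
cadD [0.833 0.172 0.03 ] 0.851
footR1 [0.684 0.111 0.015] 0.693
footR2 [0.383 0.194 0.015] 0.429
panT1 [0.71  0.225 0.19 ] 0.744
panT2 [0.417 0.318 0.19 ] 0.524
panT1r [0.691 0.2   0.19 ] 0.719
keep [0.486 0.231 0.15 ] 0.538
cup [ 0.411 -0.137  0.085] 0.433
box [ 0.563 -0.418  0.03 ] 0.701
```

View pics/c1.png

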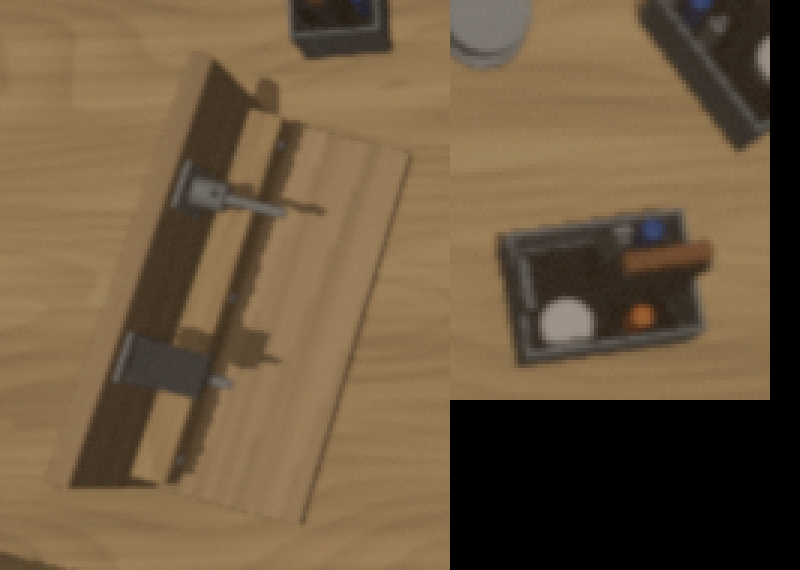

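View pics/c2.png

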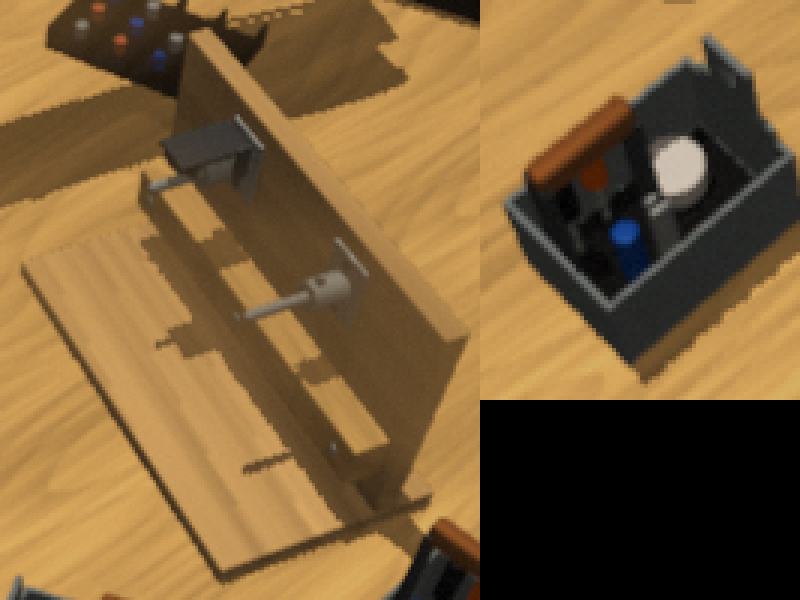

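```bash
cat >> h.py <<'E'
def tri(a,ua,b,ub):
    A=np.zeros((3,3));y=np.zeros(3);L=[]
    for c,u in((a,ua),(b,ub)):
        o,d=ray(c,*u); d=d/np.linalg.norm(d); P=np.eye(3)-np.outer(d,d); A+=P; y+=P@o; L.append((o,P))
    x=np.linalg.solve(A,y); return x,[round(float(np.linalg.norm(P@(x-o))),4) for o,P in L]
E
python3 - <<'E'
from h import *
t=load('pics/top0.npz');s=load('pics/scene0.npz')
T=lambda x,y:(110+x/3,180+y/3); S=lambda x,y:(360+x/3,60+y/3)
T2=lambda x,y:(350+(x-450)/4,200+y/4); S2=lambda x,y:(210+(x-480)/4,250+y/4)
print("ktip",tri(t,T(229,382),s,S(150,190)))
print("ptip",tri(t,T(284,212),s,S(238,317)))
print("pcollar face",tri(t,T(224,199),s,S(308,293)))
print("foot",onz(t,*T(411,155),.015),onz(t,*T(304,523),.015),onz(s,*S(22,266),.015),onz(s,*S(220,575),.015))
print("pantop",onz(t,*T(212,60),.19),onz(t,*T(72,486),.19), onz(s,*S(192,40),.19),onz(s,*S(440,338),.19))
print("bar",onz(t,*T2(624,258),.128),onz(t,*T2(710,252),.128), onz(s,*S2(535,175),.128),onz(s,*S2(628,110),.128))
print("box", onz(t,*T2(520,362),0.0),onz(t,*T2(702,337),.0),onz(t,*T2(502,236),.06),onz(t,*T2(684,212),.06))
E
```

```text
ktip (array([0.4835067 , 0.21824933, 0.14638932]), [0.0004, 0.0004])
ptip (array([0.60678832, 0.17980625, 0.1481268 ]), [0.0013, 0.0013])
pcollar face (array([0.6197729 , 0.22705156, 0.14852097]), [0.0013, 0.0013])
foot [0.68219015 0.10882946 0.015     ] [0.3796861  0.19322847 0.015     ] [0.38700217 0.19530974 0.015     ] [0.69062221 0.1074222  0.015     ]
pantop [0.71430411 0.22571752 0.19      ] [0.41282638 0.30906717 0.19      ] [0.42313794 0.31003522 0.19      ] [0.71735575 0.22490738 0.19      ]
bar [ 0.56572406 -0.24242775  0.128     ] [ 0.5675543  -0.29138278  0.128     ] [ 0.57261272 -0.29030544  0.128     ] [ 0.57066923 -0.24297962  0.128     ]
box [ 0.52270247 -0.19376965  0.        ] [ 0.53471162 -0.30984996  0.        ] [ 0.59294152 -0.18080185  0.06      ] [ 0.60411049 -0.29238147  0.06      ]
```

```bash
python3 -m jog '[[0,0,-4,0,0],[-2,-2,-3,0,0],[-3.4,-3.6,0,0,0],[-3.4,-3.6,0,0,0],[-3.4,-3.6,0,0,0],[-3.4,-3.6,0,0,0],[-3.4,-3.6,0,0,0],[-3.4,-3.6,0,0,0],[-3.4,-3.6,0,0,0],[-3.4,-3.6,0,0,0]]' 20
cat >> h.py <<'E'
from scipy.spatial.transform import Rotation as Ro
def go(x,y,z,toolx_yaw):
    s=r.read_state(); R=Ro.from_quat(s['eef_rot']).as_matrix(); d=R.T@(np.array([x,y,z])-s['ee_pos'])
    yaw=np.arctan2(R[1,0],R[0,0]); print("t",round(s['time'],2),"pos",s['ee_pos'].round(4),"yaw",np.degrees(yaw).round(2),"tilt",R[:2,2].round(4),"shift cm",(d*100).round(2),"turn",((yaw-np.radians(toolx_yaw)+np.pi)%(2*np.pi)-np.pi).round(3),"F",s['ft_force'].round(2),"w",s['width'].round(4))
E
python3 -c "
from h import *
go(.569,-.267,.25,94.5)"
```

```text
time: 1.1
ee_pos: [0.3877, 0.1812, 0.3126]
eef_rot: [0.186, 0.983, -0.003, -0.002]
ft_force: [0.6, 0.3, 0.6]
width: 0.0869Traceback (most recent call last):
  File "<string>", line 3, in <module>
    go(.569,-.267,.25,94.5)
    ~~^^^^^^^^^^^^^^^^^^^^^
  File "h.py", line 22, in go
    yaw=np.arctan2(R[1,0],R[0,0]); print("t",round(s['time'],2),"pos",s['ee_pos'].round(4),"yaw",np.degrees(yaw).round(2),"tilt",R[:2,2].round(4),"shift cm",(d*100).round(2),"turn",((yaw-np.radians(toolx_yaw)+np.pi)%(2*np.pi)-np.pi).round(3),"F",s['ft_force'].round(2),"w",s['width'].round(4))
                                                                                                                                                                                                                                                                                 ^^^^^^^^^^^^^^^^
AttributeError: 'float' object has no attribute 'round'
```

```bash
sed -i "s/s\['width'\].round(4)/round(s['width'],4)/" h.py; python3 -m jog '[[-3.6,-3.5,0,0,0],[-3.5,-3.5,0,0,0],[-3.5,-3.5,0,0,0],[-3.5,-3.5,0,0,0],[-3.5,-3.5,0,0,0],[-3.5,-3.5,0,0,0],[-3.5,-3.5,0,0,0],[-3.5,-3.5,0,0,0],[-3.5,-3.5,0,0,0],[-2,-2.5,0,0,0]]' ; python3 -c "
from h import *
go(.569,-.267,.25,94.5)"
```

```text
time: 2.1
ee_pos: [0.5745, -0.2655, 0.3127]
eef_rot: [0.184, 0.983, -0.003, -0.002]
ft_force: [-0.1, 0.7, 0.6]
width: 0.0867
t 2.1 pos [ 0.5745 -0.2655  0.3127] yaw 158.78 tilt [-0.0046 -0.0049] shift cm [ 0.44 -0.3   6.27] turn 1.122 F [-0.1   0.66  0.57] w 0.0867
```

```bash
python3 -m jog '[[0.4,-0.3,0,0.14,0],[0,0,1,0.14,0],[0,0,1,0.14,0],[0,0,1,0.14,0],[0,0,1,0.14,0],[0,0,1,0.14,0],[0,0,1,0.14,0],[0,0,0,0.14,0],[0,0,0,0,0],[0,0,0,0,0]]'
python3 - <<'E'
from h import *
go(.569,-.267,.2,94.5)
c=snap("wrist","pics/w1.png"); print(ray(c,320,240),c['fx'])
E
```

```text
time: 3.1
ee_pos: [0.5662, -0.2743, 0.245]
eef_rot: [0.696, 0.718, -0.008, -0.003]
ft_force: [-0.1, 0.2, -0.4]
width: 0.0872
t 3.1 pos [ 0.5662 -0.2743  0.245 ] yaw 91.79 tilt [-0.0148 -0.0078] shift cm [0.75 0.37 4.49] turn -0.047 F [-0.06  0.2  -0.38] w 0.0872
(array([ 0.56664036, -0.19098284,  0.38341223]), array([-0.00762189, -0.29375599, -0.95589273])) 336.80382995855985
```

View pics/w1.png

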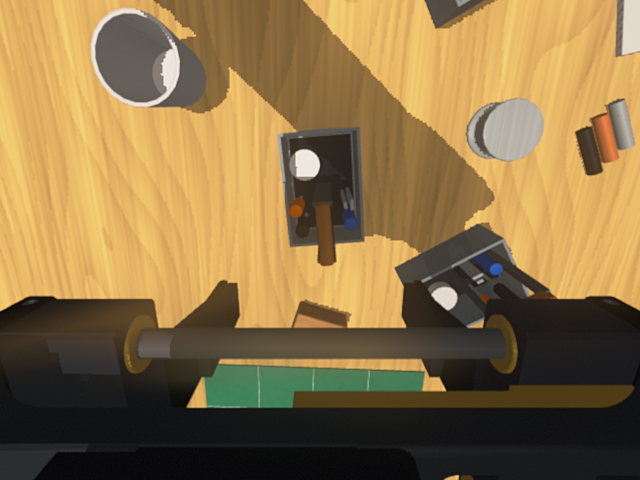

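Run:
```python
from h import *
c=load('pics/w1.npz')
a=onz(c,323.5,203,.130);b=onz(c,326.5,264,.130);d=a-b
print(a,b,(a+b)/2,np.degrees(np.arctan2(d[1],d[0])),np.linalg.norm(d))
for p,q in(((290,246),(279,137)),((364,240),(359,128))):
    a2=onz(c,*p,.06);b2=onz(c,*q,.06);e=b2-a2;print(a2,b2,np.degrees(np.arctan2(e[1],e[0])),np.linalg.norm(e))
m=(a+b)/2; go(m[0],m[1],.123,94.5)
```

```text
[ 0.56636309 -0.23934037  0.13      ] [ 0.57047915 -0.28886539  0.13      ] [ 0.56842112 -0.26410288  0.13      ] 94.75097524977524 0.04969576872241582
[ 0.533919   -0.29782777  0.06      ] [ 0.52336512 -0.19290515  0.06      ] 95.74390489949808 0.10545207580564754
[ 0.60813636 -0.28875883  0.06      ] [ 0.59611807 -0.1828319   0.06      ] 96.47299941557357 0.10660653795213307
t 3.15 pos [ 0.5662 -0.2743  0.2451] yaw 91.78 tilt [-0.0146 -0.0077] shift cm [ 1.1   0.43 12.2 ] turn -0.048 F [ 0.92 -0.27 -0.65] w 0.0874
```

```bash
python3 -m jog '[[0.5,0.2,0,-0.065,0],[0.5,0.2,2,0,0],[0.1,0,2,0,0],[0,0,2,0,0],[0,0,2,0,0],[0,0,1.5,0,0],[0,0,1.5,0,0],[0,0,0.7,0,0],[0,0,0,0,0],[0,0,0,0,0]]'
python3 - <<'E'
from h import *
go(.5685,-.264,.124,95.5)
E
```

```text
time: 4.15
ee_pos: [0.5698, -0.2645, 0.1263]
eef_rot: [0.662, 0.749, -0.006, -0.001]
ft_force: [0.6, 0.3, 0.8]
width: 0.087
t 4.15 pos [ 0.5698 -0.2645  0.1263] yaw 97.03 tilt [-0.0085 -0.0078] shift cm [ 0.07 -0.12  0.23] turn 0.027 F [0.57 0.27 0.77] w 0.087
```

```bash
python3 -m jog '[[0.1,-0.1,0.2,0.02,0.3],[0,0,0,0,0.6],[0,0,0,0,1],[0,0,0,0,1],[0,0,0,0,1],[0,0,0,0,1],[0,0,0,0,1],[0,0,0,0,1],[0,0,0,0,1],[0,0,0,0,1]]' 35; python3 -m jog '[[0,0,-0.5,0,1],[0,0,-1,0,1],[0,0,-1.5,0,1],[0,0,-1.5,0,1],[0,0,-1.5,0,1],[0,0,-1.5,0,1],[0,0,-1.5,0,1],[0,0,-1,0,1],[0,0,0,0,1],[0,0,0,0,1]]'
python3 - <<'E'
from h import *
go(.5685,-.264,.2,74.2)
c=snap("wrist","pics/w2.png");snap("scene","pics/s2.png");snap("top","pics/t2.png")
im=c['pixels'][:,:,::-1]
d=np.zeros((600,800,3),np.uint8)
s=load('pics/s2.npz');print("proj",proj(s,[.57,-.26,.2]),proj(c,[.57,-.26,.2]),proj(load('pics/t2.npz'),[.57,-.26,.2]))
u,v=map(int,proj(s,[.57,-.23,.17])); d[:300,:400]=cv2.resize(s['pixels'][v-50:v+50,u-66:u+67,::-1],(400,300),interpolation=3)
t=load('pics/t2.npz');u,v=map(int,proj(t,[.57,-.23,.17])); d[:300,400:]=cv2.resize(t['pixels'][v-50:v+50,u-66:u+67,::-1],(400,300),interpolation=3)
d[300:,:400]=cv2.resize(im,(400,300)); d[300:,400:]=cv2.resize(im[100:300,200:467],(400,300))
cv2.imwrite('pics/m2.png',d)
E
```

```text
time: 5.15
ee_pos: [0.5698, -0.2641, 0.1266]
eef_rot: [0.67, 0.742, -0.005, 0.001]
ft_force: [-2.0, 0.2, 0.8]
width: 0.0153
time: 6.15
ee_pos: [0.5702, -0.2634, 0.2369]
eef_rot: [0.67, 0.742, -0.005, 0.002]
ft_force: [0.1, -0.1, -3.1]
width: 0.0117
t 6.15 pos [ 0.5702 -0.2634  0.2369] yaw 95.79 tilt [-0.0037 -0.009 ] shift cm [-0.01 -0.16  3.69] turn 0.377 F [ 0.07 -0.06 -3.1 ] w 0.0117
proj (np.float64(230.75517513400598), np.float64(259.662927921408)) (np.float64(319.4278291686851), np.float64(283.7435409922316)) (np.float64(407.0286539845928), np.float64(256.461497490313))
```

View pics/m2.png

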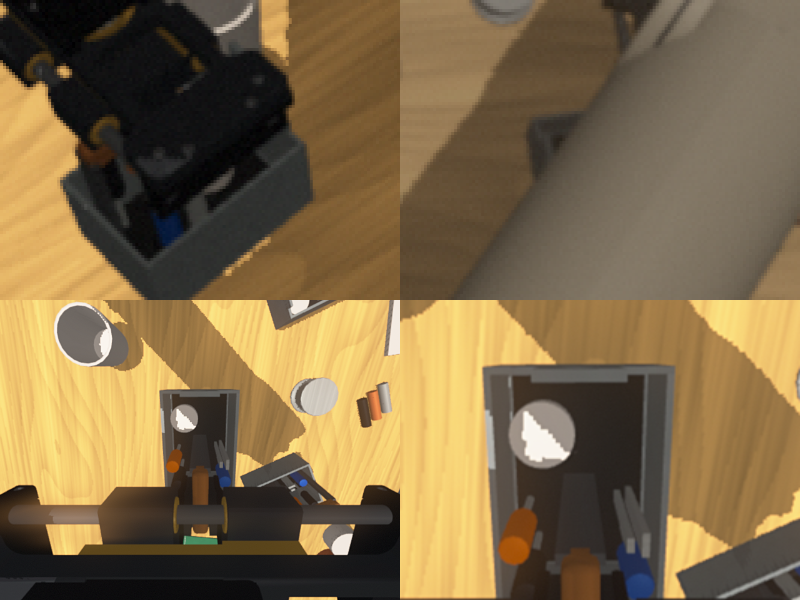

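Run:
```python
from h import *
c=load('pics/w2.npz'); im=c['pixels'][:,:,::-1]
s=r.read_state();R=Ro.from_quat(s['eef_rot']).as_matrix()
for u,v in((324.3,151),(287,151),(362,151)):
    p=onz(c,u,v,.2143); print(p, R.T@(p-s['ee_pos']))
for (p,q) in (((257,295),(256.5,145)),((381,295),(382,145))):
    a=onz(c,*p,.17);b=onz(c,*q,.17);e=b-a;print(np.degrees(np.arctan2(e[1],e[0])))
cv2.imwrite('pics/w2c.png',cv2.resize(im[125:225,250:390],None,fx=5.5,fy=5.5,interpolation=3))
```

```text
[ 0.564988   -0.18678691  0.2143    ] [0.07681573 0.00280043 0.02133311]
[ 0.54786171 -0.18853283  0.2143    ] [ 0.07680586 -0.01441436  0.02142749]
[ 0.58227316 -0.1850248   0.2143    ] [0.0768257  0.02017492 0.02123785]
92.72275201049803
98.59025507271414
```

View pics/w2c.png

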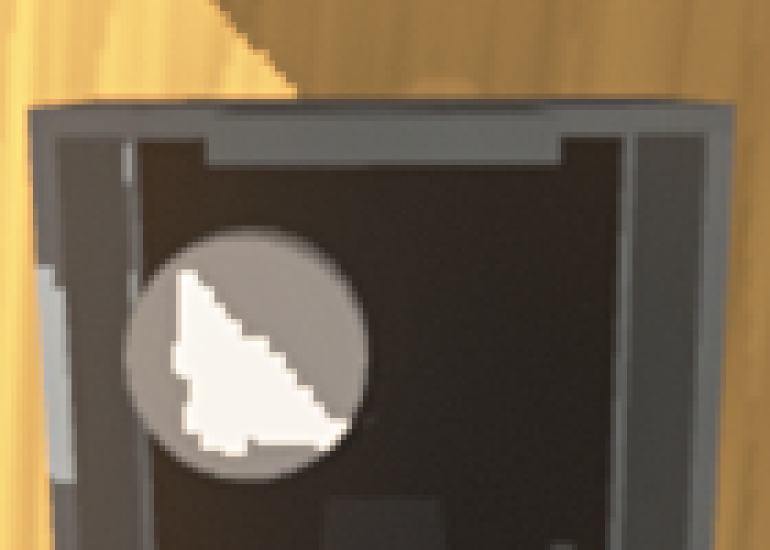

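```bash
cat >> h.py <<'E'
# eye position in tool frame, from the pose at grasp (caddy flat on bench, eye at .090)
R0=Ro.from_quat([.670,.742,-.005,.001]).as_matrix()
f=R0[:,0].copy(); f[2]=0; f/=np.linalg.norm(f)
EYE=R0.T@(f*.077+np.array([0,0,-.0366])); EYE[1]=.0006
def eye():
    s=r.read_state();R=Ro.from_quat(s['eef_rot']).as_matrix(); return s['ee_pos']+R@EYE
def goeye(x,y,z,yaw):
    e=eye(); s=r.read_state();R=Ro.from_quat(s['eef_rot']).as_matrix()
    d=np.array([x,y,z])-e; print("eye",e.round(4)); go(*(s['ee_pos']+d),yaw)
E
python3 -m jog '[[2,0,0,0.1,1],[2,0,0,0.1,1],[2,0,0,0.1,1],[2,0,0,0.077,1],[2,0,0,0,1],[2,0,0,0,1],[2,0,0,0,1],[2,0,0,0,1],[1,0,0,0,1],[0,0,0,0,1]]'
python3 - <<'E'
from h import *
goeye(.474,.1845,.1495,74.2)
E
```

```text
time: 7.3
ee_pos: [0.5968, -0.0925, 0.2277]
eef_rot: [0.804, 0.595, -0.01, -0.001]
ft_force: [-1.8, -0.4, -2.7]
width: 0.0117
eye [ 0.6192 -0.0191  0.1906]
t 7.3 pos [ 0.5968 -0.0925  0.2277] yaw 73.05 tilt [-0.0175 -0.0096] shift cm [ 15.3  -19.77   4.16] turn -0.02 F [-1.76 -0.37 -2.67] w 0.0117
```

```bash
python3 -m jog '[[0.5,-2,0,-0.02,1],[1,-2.5,0.2,0,1],[1.5,-2.5,0.5,0,1],[1.5,-2.5,0.5,0,1],[2,-2.5,0.5,0,1],[2,-2.5,0.5,0,1],[2,-2.5,0.5,0,1],[2,-2,0.5,0,1],[1.5,-1,0.5,0,1],[0,0,0,0,1]]'
python3 - <<'E'
from h import *
goeye(.474,.1845,.1495,74.2)
snap("wrist","pics/w3.png");snap("scene","pics/s3.png")
c=load('pics/w3.npz')['pixels'][:,:,::-1]; s=load('pics/s3.npz')['pixels'][:,:,::-1]
d=np.zeros((600,800,3),np.uint8); d[:600,:400]=cv2.resize(c[0:300,220:420],(400,600),interpolation=3)
d[:600,400:]=cv2.resize(s[60:210,340:440],(400,600),interpolation=3); cv2.imwrite('pics/m3.png',d)
E
```

```text
time: 8.3
ee_pos: [0.4362, 0.0933, 0.1853]
eef_rot: [0.801, 0.598, -0.009, -0.004]
ft_force: [0.3, 0.1, -2.5]
width: 0.0119
eye [0.458  0.167  0.1485]
t 8.3 pos [0.4362 0.0933 0.1853] yaw 73.49 tilt [-0.0189 -0.005 ] shift cm [ 2.13  1.03 -0.14] turn -0.012 F [ 0.32  0.09 -2.49] w 0.0119
```

View pics/m3.png

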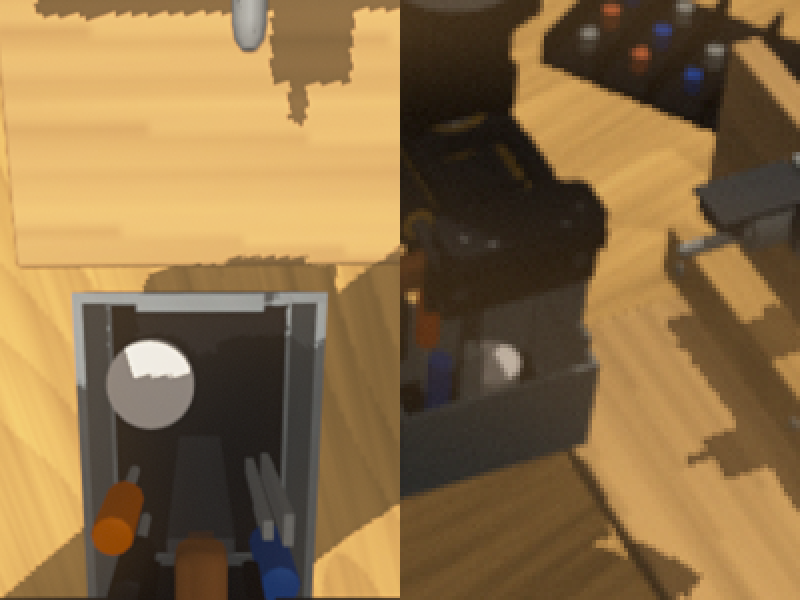

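```bash
cat > rel.py <<'E'
from h import *
def rel(f,tip,lug):
    c=load(f); s=r.read_state(); R=Ro.from_quat(s['eef_rot']).as_matrix(); e=eye()
    t=onz(c,*tip,.15); l=onz(c,*lug,e[2]+.014); l0=R.T@(l-s['ee_pos'])
    print("tip",t.round(4),"lug front top",l.round(4),"eye",e.round(4)," tip-lug in tool mm",(R.T@(t-l)*1000).round(1)[:2],"tip-eye(tool)",(R.T@(t-e)*1000).round(1), "lug-in-tool",l0.round(4))
E
python3 - <<'E'
from rel import *
rel('pics/w3.npz',(344.5,24.5),(320,155.5))
c=load('pics/w3.npz')
a=onz(c,231,133,.015);b=onz(c,418,132.2,.015);e=b-a;print("foot edge yaw",np.degrees(np.arctan2(e[1],e[0]))+90)
E
```

```text
tip [0.4835 0.2159 0.15  ] lug front top [0.4573 0.1652 0.1629] eye [0.4595 0.1644 0.1489]  tip-lug in tool mm [56.3 10.7] tip-eye(tool) [56.2  8.2 -1.8] lug-in-tool [ 0.0772 -0.002   0.022 ]
foot edge yaw 73.71838237657278
```

```bash
python3 -c "
from h import *
goeye(.4793,.2015,.1497,74)"; python3 -m jog '[[0.3,0.4,-0.05,-0.003,1],[0.5,0.4,0,0,1],[0.7,0,0,0,1],[0.7,0,0,0,1],[0.7,0,0,0,1],[0.6,0,0,0,1],[0.2,0,0,0,1],[0,0,0,0,1],[0,0,0,0,1],[0,0,0,0,1]]'
python3 - <<'E'
from h import *
goeye(.4793,.2015,.1497,74)
c=snap("wrist","pics/w4.png");c=c['pixels'][:,:,::-1]
s=snap("scene","pics/s4.png")['pixels'][:,:,::-1]
goeye(.4793,.2015,.1497,74)
d=np.zeros((600,800,3),np.uint8); d[:600,:400]=cv2.resize(c[20:200,260:380],(400,600),interpolation=3)
d[:600,400:]=cv2.resize(s[60:210,340:440],(400,600),interpolation=3); cv2.imwrite('pics/m4.png',d)
E
```

```text
eye [0.4595 0.1644 0.1489]
t 8.4 pos [0.4374 0.0908 0.1858] yaw 73.28 tilt [-0.0181 -0.0064] shift cm [ 4.12  0.83 -0.14] turn -0.012 F [-0.02 -0.35 -2.86] w 0.0116
time: 9.4
ee_pos: [0.4613, 0.1189, 0.1869]
eef_rot: [0.805, 0.593, -0.008, -0.0]
ft_force: [-0.2, -0.0, -2.3]
width: 0.0118
eye [0.4843 0.1922 0.1499]
t 9.4 pos [0.4613 0.1189 0.1869] yaw 72.78 tilt [-0.0136 -0.0099] shift cm [ 0.74 -0.75  0.02] turn -0.021 F [-0.21 -0.03 -2.3 ] w 0.0118
eye [0.4842 0.1923 0.1499]
t 9.5 pos [0.4613 0.119  0.1869] yaw 72.78 tilt [-0.0136 -0.0096] shift cm [ 0.73 -0.74  0.02] turn -0.021 F [ 0.04 -0.12 -2.47] w 0.0115
```

View pics/m4.png

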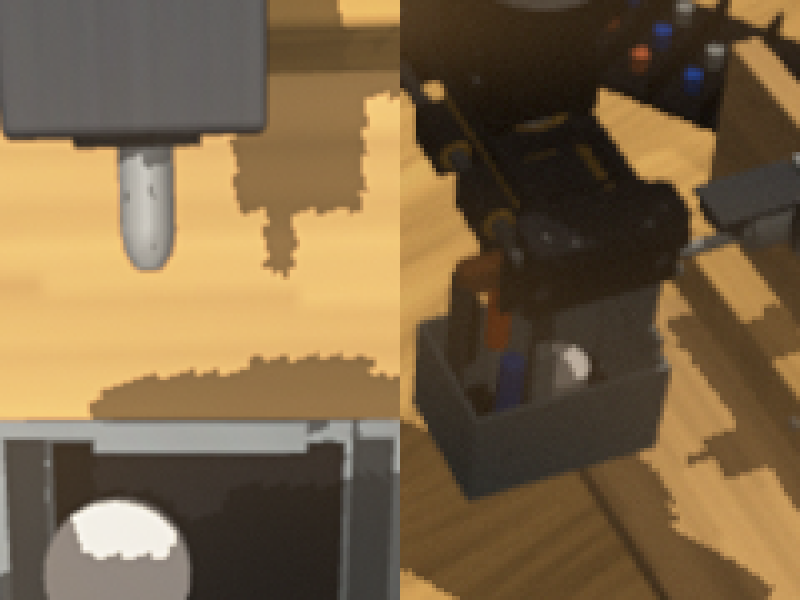

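Run:
```python
from rel import *
rel('pics/w4.npz',(304.1,101),(320.15,155.9))
c=load('pics/w4.npz'); 
a=onz(c,304.1,101,.15);b=onz(c,304.1,72,.15);e=b-a;print("peg yaw",np.degrees(np.arctan2(e[1],e[0])),e)
```

```text
tip [0.4832 0.2162 0.15  ] lug front top [0.4834 0.1902 0.1639] eye [0.4842 0.1923 0.1499]  tip-lug in tool mm [24.9 -7.7] tip-eye(tool) [22.5 -8.  -0.3] lug-in-tool [0.0749 0.0003 0.022 ]
peg yaw 71.94426330371506 [0.00389665 0.01195308 0.        ]
```

```bash
python3 -m jog '[[0,-0.2,0,-0.015,1],[0,-0.2,0,0,1],[0,-0.2,0,0,1],[0,0,0,0,1],[0.1,0,0,0,1],[0.2,0,0,0,1],[0.2,0,0,0,1],[0.1,0,0,0,1],[0,0,0,0,1],[0,0,0,0,1]]'
python3 - <<'E'
from h import *
c=snap("wrist","pics/w5.png")
goeye(.4833,.2160,.1497,73.8)
g=cv2.cvtColor(c['pixels'],cv2.COLOR_RGB2GRAY)
for v in (85,90,95): print(v,g[v,280:350].tolist())
print(g[156:170:2,270:370:4].tolist())
E
```

```text
time: 10.5
ee_pos: [0.4567, 0.1272, 0.187]
eef_rot: [0.8, 0.6, -0.008, -0.001]
ft_force: [-0.7, 0.4, -2.8]
width: 0.0116
eye [0.4785 0.201  0.1501]
t 10.55 pos [0.4567 0.1272 0.187 ] yaw 73.73 tilt [-0.0138 -0.0084] shift cm [1.58 0.04 0.02] turn -0.001 F [ 0.73 -0.61 -2.74] w 0.0116
85 [199, 199, 198, 199, 199, 198, 199, 198, 198, 198, 198, 198, 198, 198, 198, 198, 198, 198, 197, 198, 198, 197, 198, 199, 198, 198, 197, 197, 198, 196, 198, 198, 199, 180, 128, 149, 164, 172, 177, 184, 192, 173, 121, 128, 147, 141, 133, 131, 126, 118, 157, 200, 199, 197, 196, 197, 197, 197, 197, 200, 179, 117, 114, 116, 117, 118, 118, 116, 117, 118]
90 [191, 192, 191, 191, 191, 191, 191, 191, 191, 191, 191, 191, 191, 191, 191, 191, 190, 191, 191, 191, 190, 190, 191, 190, 191, 190, 190, 190, 191, 191, 190, 190, 192, 172, 127, 148, 162, 171, 177, 183, 189, 198, 188, 169, 176, 167, 157, 143, 125, 115, 150, 193, 191, 191, 191, 190, 190, 190, 190, 191, 193, 172, 114, 109, 112, 112, 112, 110, 112, 113]
95 [193, 193, 193, 192, 193, 193, 192, 193, 193, 192, 193, 192, 193, 193, 192, 192, 193, 192, 192, 192, 191
[... 266 characters left out ...]
52, 75, 73, 75, 73, 72, 72, 72, 71, 71, 70, 70, 71, 71, 71, 66, 58, 53, 51, 58, 77], [79, 103, 54, 51, 53, 58, 58, 57, 57, 56, 55, 54, 55, 54, 54, 53, 52, 53, 52, 52, 53, 54, 52, 57, 77], [78, 162, 52, 52, 52, 59, 58, 58, 57, 58, 57, 56, 55, 55, 54, 54, 54, 53, 52, 52, 52, 52, 51, 58, 78], [78, 123, 52, 53, 51, 59, 58, 58, 58, 56, 56, 57, 55, 54, 54, 56, 54, 53, 53, 52, 53, 51, 52, 60, 78], [78, 97, 53, 52, 51, 59, 59, 57, 58, 56, 57, 56, 54, 53, 53, 53, 53, 53, 51, 52, 52, 51, 51, 77, 75], [78, 94, 52, 53, 52, 59, 58, 53, 57, 55, 55, 55, 56, 55, 54, 54, 48, 50, 51, 49, 52, 47, 50, 57, 66], [78, 105, 52, 52, 50, 53, 51, 50, 49, 56, 55, 54, 56, 54, 52, 48, 42, 45, 43, 44, 42, 44, 41, 59, 63]]
```

Run:
```python
from rel import *
rel('pics/w5.npz',(321.9,115),(320.15,155.9))
print(load('pics/w5.npz')['cx'])
```

```text
tip [0.4835 0.2164 0.15  ] lug front top [0.4777 0.1989 0.1641] eye [0.4785 0.201  0.1501]  tip-lug in tool mm [18.6  0.8] tip-eye(tool) [16.3  0.5 -0.1] lug-in-tool [0.0749 0.0003 0.022 ]
320.1445467453429
```

```bash
python3 -m jog '[[0.2,0.05,0,0,1],[0.3,0,0,0,1],[0.3,0,0,0,1],[0.3,0,0,0,1],[0.3,0,0,0,1],[0.3,0,0,0,1],[0.2,0,0,0,1],[0.1,0,0,0,1],[0,0,0,0,1],[0,0,0,0,1]]'
python3 - <<'E'
from rel import *
c=snap("wrist","pics/w6.png")
goeye(.4833+.274*.02,.2162+.962*.02,.1487,73.8)
g=cv2.cvtColor(c['pixels'],cv2.COLOR_RGB2GRAY)
for v in (120,130): print(v,g[v,300:345].tolist())
cv2.imwrite('pics/m6.png',cv2.resize(c['pixels'][60:210,240:400,::-1],(800,600)[0:1]+(750,) if 0 else (640,600),interpolation=3))
E
```

```text
time: 11.55
ee_pos: [0.4634, 0.1483, 0.1866]
eef_rot: [0.8, 0.6, -0.008, -0.0]
ft_force: [0.4, -0.3, -2.7]
width: 0.0111
eye [0.4851 0.222  0.1497]
t 11.6 pos [0.4634 0.1483 0.1866] yaw 73.76 tilt [-0.0137 -0.0089] shift cm [ 1.39 -0.02  0.08] turn -0.001 F [-0.62 -0.55 -3.22] w 0.0117
120 [109, 109, 108, 108, 108, 108, 109, 108, 109, 110, 108, 106, 106, 105, 107, 107, 106, 107, 106, 107, 107, 108, 108, 109, 109, 108, 106, 105, 105, 105, 105, 105, 105, 106, 107, 104, 104, 104, 103, 103, 104, 103, 104, 103, 104]
130 [111, 110, 110, 109, 108, 109, 108, 108, 109, 110, 108, 107, 106, 106, 107, 108, 106, 107, 106, 106, 108, 108, 109, 108, 109, 107, 106, 106, 106, 107, 105, 107, 104, 106, 106, 107, 104, 104, 104, 103, 103, 103, 104, 105, 105]
```

View pics/m6.png

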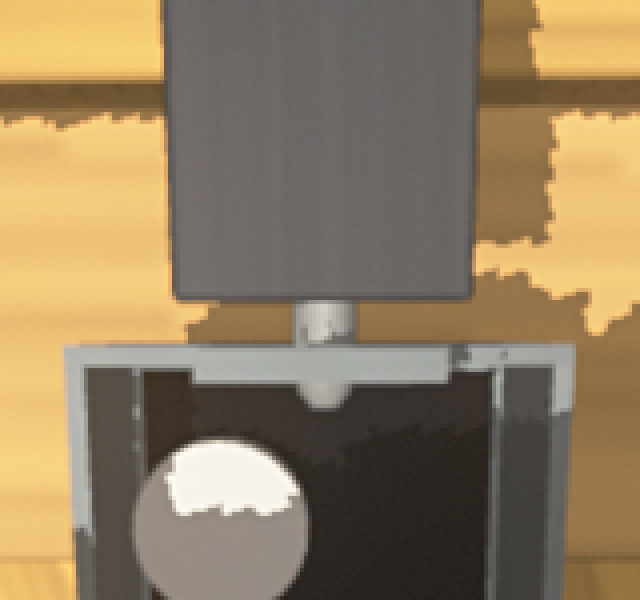

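```bash
cat > st.py <<'E'
from h import *
s=r.read_state(); e=eye(); a=np.radians(73.8); t=np.array([.4834,.2163]); d=e[:2]-t
F=s['ft_force']; print("t",round(s['time'],2),"past tip mm",(1000*(d@[np.cos(a),np.sin(a)])).round(1),"lat",(1000*(d@[np.sin(a),-np.cos(a)])).round(1),"eye z",(e[2]*1000).round(1),"Faxial",(F[:2]@[np.cos(a),np.sin(a)]).round(2),"Flat",(F[:2]@[np.sin(a),-np.cos(a)]).round(2),"Fz",F[2].round(2),"M",s['torque'].round(2),"w",round(s['width'],4))
E
python3 st.py; python3 -m jog '[[0,0.03,0.05,0,1],[0,0,0.05,0,1],[0,0,0,0,1],[0.1,0,0,0,1],[0.15,0,0,0,1],[0.15,0,0,0,1],[0.15,0,0,0,1],[0.1,0,0,0,1],[0,0,0,0,1],[0,0,0,0,1]]'; python3 st.py
```

```text
t 11.6 past tip mm 6.0 lat 0.0 eye z 149.7 Faxial -0.7 Flat -0.44 Fz -3.22 M [-0.15  0.06  0.  ] w 0.0117
time: 12.6
ee_pos: [0.466, 0.1543, 0.1859]
eef_rot: [0.8, 0.6, -0.008, -0.001]
ft_force: [-0.9, -1.5, -0.7]
width: 0.0115
t 12.6 past tip mm 12.5 lat 0.9 eye z 149.0 Faxial -1.73 Flat -0.47 Fz -0.68 M [-0.32  0.2   0.06] w 0.0115
```

```bash
python3 -m jog '[[0,0,-0.04,0,1],[0.05,0,0,0,1],[0.1,0,0,0,1],[0.15,0,0,0,1],[0.15,0,0,0,1],[0.1,0,0,0,1],[0.1,0,0,0,1],[0,0,0,0,1],[0,0,0,0,1],[0,0,0,0,1]]'; python3 st.py
```

```text
time: 13.6
ee_pos: [0.4679, 0.1611, 0.1861]
eef_rot: [0.8, 0.6, -0.008, -0.0]
ft_force: [-0.5, -1.8, -1.7]
width: 0.0118
t 13.6 past tip mm 19.5 lat 0.8 eye z 149.1 Faxial -1.91 Flat 0.06 Fz -1.65 M [-0.26  0.15  0.03] w 0.0118
```

```bash
python3 -m jog '[[0.05,0,-0.02,0,1],[0.1,0,0,0,1],[0.15,0,0,0,1],[0.15,0,0,0,1],[0.15,0,0,0,1],[0.1,0,0,0,1],[0,0,0,0,1],[0,0,0,0,1],[0,0,0,0,1],[0,0,0,0,1]]'; python3 st.py;  python3 -m jog '[[0.05,0,0,0,1],[0.1,0,0,0,1],[0.15,0,0,0,1],[0.15,0,0,0,1],[0.1,0,0,0,1],[0,0,0,0,1],[0,0,0,0,1],[0,0,0,0,1],[0,0,0,0,1],[0,0,0,0,1]]'; python3 st.py
```

```text
time: 14.6
ee_pos: [0.4698, 0.1678, 0.1861]
eef_rot: [0.8, 0.6, -0.009, -0.0]
ft_force: [-0.9, -2.6, -0.3]
width: 0.0116
t 14.6 past tip mm 26.4 lat 0.9 eye z 149.1 Faxial -2.7 Flat -0.15 Fz -0.32 M [-0.45  0.18  0.05] w 0.0116
time: 15.6
ee_pos: [0.4716, 0.1737, 0.186]
eef_rot: [0.8, 0.6, -0.009, -0.0]
ft_force: [-0.9, -2.1, -0.4]
width: 0.0116
t 15.6 past tip mm 32.6 lat 0.9 eye z 149.1 Faxial -2.32 Flat -0.29 Fz -0.41 M [-0.39  0.26  0.02] w 0.0116
```

```bash
python3 -m jog '[[0.05,0,-0.02,0,1],[0.1,0,0,0,1],[0.12,0,0,0,1],[0.12,0,0,0,1],[0.05,0,0,0,1],[0,0,0,0,1],[0,0,0,0,1],[0,0,0,0,1],[0,0,0,0,1],[0,0,0,0,1]]'; python3 st.py;  python3 -m jog '[[0.05,0,0,0,1],[0.1,0,0,0,1],[0.1,0,0,0,1],[0.05,0,0,0,1],[0,0,0,0,1],[0,0,0,0,1],[0,0,0,0,1],[0,0,0,0,1],[0,0,0,0,1],[0,0,0,0,1]]'; python3 st.py
```

```text
time: 16.6
ee_pos: [0.473, 0.1788, 0.1862]
eef_rot: [0.8, 0.6, -0.008, -0.001]
ft_force: [-1.3, -0.8, -1.7]
width: 0.0117
t 16.6 past tip mm 38.0 lat 0.7 eye z 149.2 Faxial -1.16 Flat -1.01 Fz -1.71 M [-0.31  0.08 -0.01] w 0.0117
time: 17.6
ee_pos: [0.4731, 0.1789, 0.186]
eef_rot: [0.801, 0.599, -0.011, -0.0]
ft_force: [-1.8, -2.7, 0.2]
width: 0.0117
t 17.6 past tip mm 37.9 lat 1.0 eye z 148.8 Faxial -3.1 Flat -1.0 Fz 0.21 M [-0.56  0.41  0.15] w 0.0117
```

```bash
python3 -m jog '[[0,0,-0.03,0,1],[0,0,0,0,1],[0.05,0,0,0,1],[0.1,0,0,0,1],[0.1,0,0,0,1],[0.1,0,0,0,1],[0.1,0,0,0,1],[0.1,0,0,0,1],[0.1,0,0,0,1],[0.1,0,0,0,1]]'; python3 st.py
python3 - <<'E'
from h import *
w=snap("wrist","pics/w7.png")['pixels'][:,:,::-1]; s=snap("scene","pics/s7.png")['pixels'][:,:,::-1]
d=np.zeros((600,800,3),np.uint8); d[:600,:400]=cv2.resize(w[20:200,260:380],(400,600),interpolation=3)
d[:600,400:]=cv2.resize(s[60:180,360:440],(400,600),interpolation=3); cv2.imwrite('pics/m7.png',d)
E
python3 st.py
```

```text
time: 18.6
ee_pos: [0.4735, 0.1789, 0.1858]
eef_rot: [0.802, 0.597, -0.017, 0.001]
ft_force: [-5.3, -7.2, 4.4]
width: 0.0119
t 18.6 past tip mm 37.6 lat 1.5 eye z 147.7 Faxial -8.41 Flat -3.05 Fz 4.4 M [-1.24  1.05  0.26] w 0.0119
t 18.7 past tip mm 37.5 lat 1.5 eye z 147.7 Faxial -7.23 Flat -2.88 Fz 3.39 M [-1.25  1.08  0.24] w 0.012
```

View pics/m7.png

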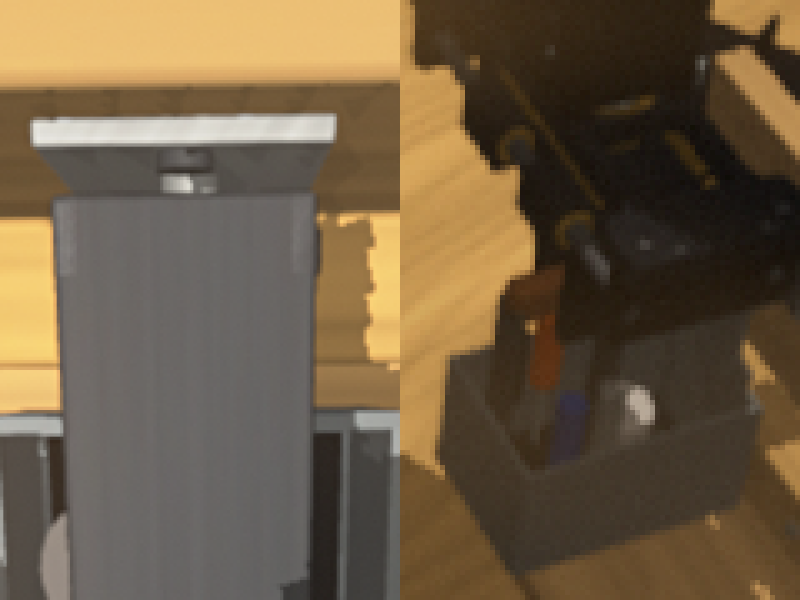

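```bash
python3 -m jog '[[-0.05,-0.03,-0.05,0,1],[0,0,-0.04,0,1],[0,0,0,0,1],[-0.05,0,0,0,1],[-0.05,0,0,0,1],[0,0,0,0,1],[0,0,0,0,1],[0,0,0,0,1],[0,0,0,0,1],[0,0,0,0,1]]'; python3 st.py; python3 -c "
from h import *
go(0,0,0,73.8)"
```

```text
time: 19.7
ee_pos: [0.473, 0.1791, 0.1868]
eef_rot: [0.802, 0.597, -0.016, 0.001]
ft_force: [-0.2, -0.4, -2.1]
width: 0.0116
t 19.7 past tip mm 37.7 lat 1.0 eye z 148.8 Faxial -0.42 Flat -0.06 Fz -2.12 M [-0.14  0.21  0.07] w 0.0116
t 19.7 pos [0.473  0.1791 0.1868] yaw 73.37 tilt [-0.0238 -0.0201] shift cm [-30.2  -39.86  20.16] turn -0.007 F [-0.18 -0.39 -2.12] w 0.0116
```

```bash
python3 -m jog '[[-0.05,0,0,0,1],[-0.1,0,0,0,1],[-0.1,0,0,0,1],[-0.1,0,0,0,1],[0,0,0,0,1],[0,0,0,0,1],[0,0,0,0,1],[0,0,0,0,1],[0,0,0,0,1],[0,0,0,0,1]]'; python3 st.py
```

```text
time: 20.7
ee_pos: [0.4721, 0.1759, 0.1869]
eef_rot: [0.802, 0.597, -0.015, 0.001]
ft_force: [0.6, -0.1, -2.6]
width: 0.0118
t 20.7 past tip mm 34.4 lat 1.0 eye z 149.0 Faxial 0.07 Flat 0.63 Fz -2.65 M [-0.02  0.05 -0.05] w 0.0118
```

```bash
python3 -m jog '[[-0.05,0,0,0,1],[-0.05,0,0,0,1],[-0.05,0,0,0,1],[-0.05,0,0,0,1],[-0.05,0,0,0,1],[-0.05,0,0,0,1],[-0.05,0,0,0,1],[-0.05,0,0,0,1],[-0.05,0,0,0,1],[-0.05,0,0,0,1]]'; python3 st.py
```

```text
time: 21.7
ee_pos: [0.472, 0.1758, 0.1878]
eef_rot: [0.801, 0.599, -0.011, -0.0]
ft_force: [1.9, 5.7, -4.9]
width: 0.0119
t 21.7 past tip mm 34.5 lat 0.7 eye z 150.5 Faxial 6.03 Flat 0.18 Fz -4.88 M [ 0.96 -0.5  -0.09] w 0.0119
```

```bash
python3 -m jog '[[0.1,0,0,0,1],[0.1,0,0.05,0,1],[0,0,0.05,0,1],[0,0,0.05,0,1],[0,0,0.03,0,1],[0,0,0,0,1],[0,0,0,0,1],[0,0,0,0,1],[0,0,0,0,1],[0,0,0,0,1]]'; python3 st.py; python3 -m jog '[[0,0,0,0,1],[0,0,0,0,1],[0,0,0,0,1],[0,0,0,0,1],[0,0,0,0,1],[0,0,0,0,1],[0,0,0,0,1],[0,0,0,0,1],[0,0,0,0,1],[0,0,0,0,1]]' 4; python3 st.py
```

```text
time: 22.7
ee_pos: [0.4721, 0.1761, 0.186]
eef_rot: [0.801, 0.598, -0.012, 0.0]
ft_force: [-0.6, 1.6, -1.0]
width: 0.0119
t 22.7 past tip mm 34.8 lat 0.8 eye z 148.5 Faxial 1.4 Flat -1.05 Fz -0.96 M [0.2  0.13 0.01] w 0.0119
time: 23.7
ee_pos: [0.4719, 0.1759, 0.1856]
eef_rot: [0.801, 0.598, -0.013, 0.0]
ft_force: [0.0, 1.1, -2.0]
width: 0.012
t 23.7 past tip mm 34.5 lat 0.7 eye z 148.1 Faxial 1.03 Flat -0.29 Fz -2.0 M [ 0.07  0.07 -0.03] w 0.012
```

```bash
python3 -m jog '[[0.1,0,0.03,0,1],[0.1,0,0.03,0,1],[0,0,0,0,1],[0,0,0,0,1],[0,0,0,0,0.84],[0,0,0,0,0.82],[0,0,0,0,0.8],[0,0,0,0,0.8],[0,0,0,0,0.78],[0,0,0,0,0.75]]'; python3 st.py; python3 -m jog '[[0,0,0,0,0.7],[0,0,0,0,0.6],[0,0,0,0,0.5],[0,0,0,0,0.5],[0,0,0,0,0.5],[0,0,0,0,0.5],[0,0,0,0,0.5],[0,0,0,0,0.5],[0,0,0,0,0.5],[0,0,0,0,0.5]]'; python3 st.py
```

```text
time: 24.7
ee_pos: [0.4732, 0.1776, 0.1855]
eef_rot: [0.801, 0.598, -0.012, 0.001]
ft_force: [0.3, 0.6, -0.1]
width: 0.0202
t 24.7 past tip mm 36.5 lat 1.5 eye z 148.0 Faxial 0.69 Flat 0.08 Fz -0.07 M [-0.07  0.03  0.  ] w 0.0202
time: 25.7
ee_pos: [0.4732, 0.1776, 0.1855]
eef_rot: [0.801, 0.598, -0.012, 0.001]
ft_force: [0.9, -0.6, 0.1]
width: 0.0435
t 25.7 past tip mm 36.5 lat 1.5 eye z 148.0 Faxial -0.33 Flat 1.08 Fz 0.12 M [-0.09  0.07  0.02] w 0.0435
```

Released, with no load on the fingers. Retreating straight up, then away, and taking the last look.

```bash
python3 -m jog '[[0,0,-0.5,0,0.5],[0,0,-1,0,0.5],[0,0,-2,0,0.5],[0,0,-2,0,0.5],[0,0,-2,0,0.5],[0,0,-2,0,0.5],[0,0,-2,0,0.5],[0,0,-2,0,0.5],[0,0,0,0,0.5],[0,0,0,0,0.5]]'; python3 -m jog '[[-3,0,0,0,0.5],[-4,0,0,0,0.5],[-4,0,0,0,0.5],[-4,0,0,0,0.5],[-4,0,0,0,0.5],[-4,0,0,0,0.5],[-4,0,0,0,0.5],[-3,0,0,0,0.5],[0,0,0,0,0.5],[0,0,0,0,0.5]]'
python3 - <<'E'
from h import *
w=snap("top","pics/t8.png")['pixels'][:,:,::-1]; s=snap("scene","pics/s8.png")['pixels'][:,:,::-1]
d=np.zeros((600,800,3),np.uint8); d[:600,:400]=cv2.resize(w[230:380,120:220],(400,600),interpolation=3)
d[:600,400:]=cv2.resize(s[60:210,350:450],(400,600),interpolation=3); cv2.imwrite('pics/m8.png',d)
E
python3 st.py
```

```text
time: 26.7
ee_pos: [0.4768, 0.178, 0.3316]
eef_rot: [0.802, 0.597, -0.011, 0.0]
ft_force: [-0.0, -1.1, -0.5]
width: 0.0432
time: 27.7
ee_pos: [0.3849, -0.1197, 0.3348]
eef_rot: [0.802, 0.597, -0.012, 0.004]
ft_force: [-0.3, 1.3, 0.4]
width: 0.0437
t 27.8 past tip mm -273.0 lat 0.1 eye z 297.1 Faxial 0.1 Flat 0.29 Fz 0.23 M [-0.02  0.05 -0.03] w 0.0435
```

View pics/m8.png

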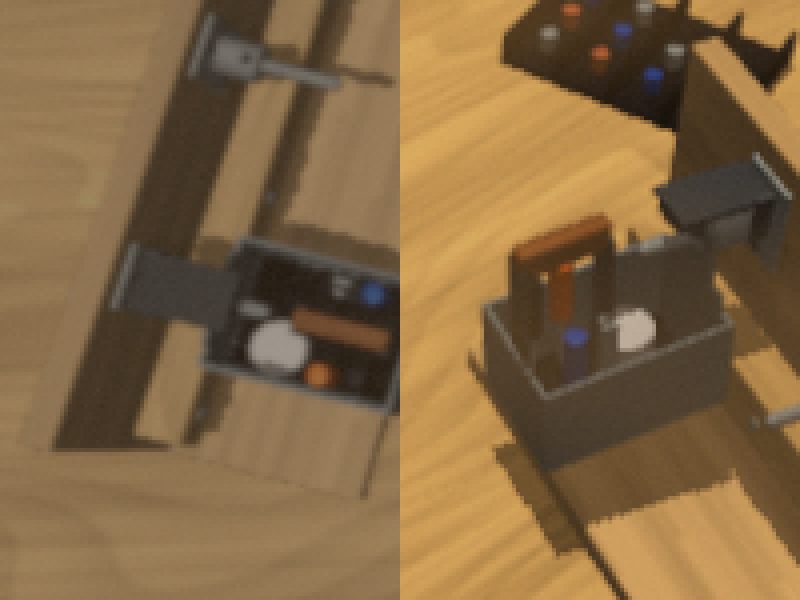

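Run:
```python
from h import *
a=load('pics/scene0.npz')['pixels'].astype(int);b=load('pics/s8.npz')['pixels'].astype(int)
d=np.abs(a-b).max(2)[96:124,408:446]>25
print('\n'.join(''.join('#' if x else '.' for x in q) for q in d))
c=snap("scene","pics/s9.png")['pixels'].astype(int); print("still changing px:",int((np.abs(c-b).max(2)[60:200,350:450]>25).sum()))
```

```text
###########...........................
###########...........................
###########...........................
##########............................
##########............................
##########............................
##########............................
##########............................
##########............................
#########.............................
#########.............................
######................................
######................................
#######...............................
#######...............................
#######...............................
######................................
####..................................
.#....................................
......................................
......................................
......................................
......................................
.......#..............................
......................................
#...........#####.....................
#........#########....................
......#############...................
still changing px: 0
```

```bash
python3 -c "
from bench import r
print(r.close_job())"
```

```text
the job is handed in; nothing more can be done
None
```

The caddy nearest the base is hanging on the keeper hook with the keeper down in front of its eye. I handed the job in at about 28 s, with the gripper empty and clear of everything.

- **Push back:** The eye stopped at the shoulder about 38 mm in from the peg tip. My confirming push there was firmer than it needed to be. It read about 8.4 N along the peg, and about 11 N in total once the downward and sideways load is counted, which is close to the 12 N limit.
- **Tug:** Still gripped, the caddy moved back about 3.3 mm and stopped. It then held at 6.0 N (5 N was asked) with no further movement.
- **Final look:** The scene picture shows the keeper exactly where it was before the job, so it is closed. The caddy looks upright, apart from any slight lean on the batten. Two pictures taken 0.05 s apart showed no movement.
- **Upright:** The tool never leaned more than about 2°. I did not measure the caddy's own lean separately.
- **Keeper drop:** The wrist picture was blocked by the keeper's own plate, so I did not see it drop. The evidence is the tug and the matching before-and-after pictures.
- **Other things on the bench:** I kept the path clear of them and no unexpected forces showed, but I did not check each one in the last picture.

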